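# Unlock the solvent selector and hold it on its third click

## Robot

A 6-joint arm with a two-finger parallel gripper is mounted at the origin on the work surface. World frame = base frame: x ahead of the robot, y to its left, z up, the work surface at z = 0. Lengths are in m, angles in rad, forces in N, time in s.
With the tool pointing down it reaches from about 0.375 to 0.9 m from the base axis. Payload 3.1 kg.
Tool frame: the origin (TCP) lies midway between the tips of the shut fingers; the grasp point (between the pads) lies 19 mm behind it; x points along the fingers, y is the direction in which the jaws open and shut, and the axes are right-handed (so a half turn about x gives the same grasp; the last joint's range is limited). The gripper opens to 87 mm and grips with 3 to 60 N. Pads are 19 mm wide; open, the fingers measure 117 mm over their backs; the gripper's body (75 mm by 190 mm) begins 51 mm behind the grasp point.
Start: joints at [1.089, 0.527, 1.433, -0, 1.181, -0.178], TCP at [0.187, 0.596, 0.223] pointing down, gripper open.
Joint ranges: [-3.08, 3.08], [-0.75, 2.2], [0.22, 2.44], [-1.43, 4.57], [0, 2.65], [-2.85, 2.85]. Speed limits (rad/s): [2.79, 2.79, 3.14, 3.14, 3.14, 3.14].

## Interface

Orientations are given as a unit quaternion [x, y, z, w].
In Python, from rig import get_obs, imaging, robot gives the robot as it stands.
- The arm moves only by the shell command python3 -m inch 'ROWS' [FORCE]. ROWS is JSON, a list of rows, each a list of 3 entries, a list of its own where there are three numbers: the finger opening in mm, from 0 to 87, then the shift along the tool's x, y, z in mm, then the turn, a rotation vector about the tool's x, y, z in degrees. In form: [[grip, [dx, dy, dz], [wx, wy, wz]], ...]. A call has 1 to 12 rows; each row shifts and turns the pose as measured when the row begins, along the tool's axes as they then stand; what a row does not reach is not made up. A row lasts 1/8 s, in which the tool goes at most 62.5 mm and 10.7 degrees, less where a joint would pass 70% of its speed; a pose out of reach is approached as far as the arm can. A call with a gripper value outside its range is refused whole. The fingers move at their own pace and stop on an object; FORCE is the grip in N (left out, the last holds). Time passes only in rows, so rows that do not move let the fingers close. It gives the time, the measured TCP pose, the force and the opening at its end, in the units of the state.
- get_obs(): the state, without advancing time (a new reading comes with each control period).
- imaging.camera(name): name is "scene" or "top" or "wrist"; returns the picture (384x512x3 uint8, red, green, blue); there is no depth.
- imaging.camera_params(name): a dict with "camera_matrix" (3x3 intrinsics, pixels), "k1" (the pictures are not rectified: a ray, as slopes to the right and down, at radius r is drawn at 1 + k1 r^2 times it, then the intrinsics apply), "xyz" and "rotation" of the camera in the world. Camera axes: x right, y down, z forward; pixel columns grow to the right and rows downward; lengths in m; the calibration is good to about 2 mm. A picture is of the moment at which its call begins: read the wrist's pose just before it. camera_params takes no time and is no camera call; for the wrist camera it gives the pose at the moment of the call.
- robot.hand_in(): hands the job in, once; it reports no verdict.
Trained networks look in the newest picture that a camera, given by its name, has taken for a name from the list of things; names that differ only in an ending like _2 or _b are one class to them, and where a whole thing is asked for, a point or a joint stands for the part that bears it (a point fixed in the world has none). Each returns a list of dicts, best first, with "confidence" (0 to 1); they miss things now and then, are a little off and sometimes report something else, mostly with a low value. They report only what shows in the picture. A call takes as long as a camera call. They do not tell look-alikes from the thing itself.
- imaging.cut_out(camera, target): "pixels" (384x512 bool, what is visible of it) and "box" ([centre column, centre row, width, height] in pixels, round what is visible of it).
- imaging.tip_of(camera, target): "pixel" ([column, row] in pixels: a listed point, or the origin of a listed thing).
The state is a dict: "time": time; "q": joint angles; "joint_velocities": joint speeds; "joint_torque": joint torques, N m; "position": TCP position; "tool_rot": TCP orientation; "ft_force": force on the tool from outside, world axes, zero at the start; "moment": the same for the moment, N m; "grip_width": finger opening in m.
Only numpy, scipy, OpenCV 4.12 (cv2) and the standard library are available. Lean on these libraries where they do the work, as an engineer would, in place of code of your own. Each camera call takes 0.05 s, during which the arm holds its last target. There are 200 camera calls.

## Task

Lift the steel lock-out plate up and off its post on the selector valve and lay it flat in the white tray, then let go of it. Then grip the valve's knob, turn it clockwise (seen from above) from its parked stop, counting the clicks, to the third click and no further. Finish holding the knob there, still gripped at the third stop; keep the knob parked until the plate is in the tray, and leave the other things on the bench alone.

Things in the scene. Friction and masses are not known exactly. Their poses are not given: they have to be found in the camera images.
- selector: the solvent selector valve: white box with a dark band and aluminium top, 160 x 250 x 70 mm (x, y, z), fixed to the bench. Origin at the centre of its underside, z up. On its top stand the black knob (axis upright at x = 0, y = +60 mm) and a steel post (x = 0, y = -50 mm). Six dark ticks, all alike, lie round the knob, one at each stop
- post_top (a point): middle of the upper end of the steel post, 110 mm above the bench: the post is 14 x 50 mm (the box's x, y) and rises from a shoulder 30 x 60 mm and 12 mm high to 40 mm above the box top
- lockplate: loose steel lock-out plate, 120 g, 8 mm thick. Origin at the centre of its slot (18 x 54 mm in a frame 44 x 70 mm, x, y), on the underside; z up. A tongue 10 mm wide at x = -14 mm runs to y = +96 mm; an upright fin stands at y = -35 to -65 mm. Starts hanging level on the post, axes nearly parallel to the box's, underside on the shoulder 82 mm above the bench, tongue blocking the knob
- fin_top (a point): middle of the upper edge of the plate's fin (12 mm thick in x, 30 mm long in y), 45 mm above the plate's underside and 50 mm from its origin towards -y; lift the plate by it. The plate must rise 28 mm to clear the post, and about 50 mm for its tongue to pass over the knob
- tray: white open tray, 170 x 220 x 30 mm (x, y, z), walls and floor 5 mm, fixed to the bench. Origin at the centre of its underside, z up
- knob_grip (a point): point on the knob's axis, 106 mm above the bench, the height to grip; turns with the knob. Its x axis points across the grip bar, y along it, away from the nose. The bar is 14 mm thick (x), from y = -34 mm (nose, white line on top) to +20 mm, and stands from 12 to 54 mm above the box top on a round skirt 56 mm across. Grip it across its thickness
- dial (a joint): knob angle in rad, growing clockwise seen from above; 0 = parked stop, nose towards the post. Click stops every 24 degrees: 0, 0.419, 0.838, 1.257 (third click), 1.676, 2.094. About 0.1 N m to leave a stop; past half way it is drawn into the next, and it stays in a stop by itself. An end stop lies just below 0
- reagent: bystander: capped glass bottle, 70 mm across, 150 mm tall; origin under its centre
- beaker: bystander: glass beaker, 68 mm across, 85 mm tall; origin under its centre
- tape: bystander: roll of tape lying flat, 90 mm across, 25 mm tall; origin under its centre
- vial: bystander: amber jar, 44 mm across, 60 mm tall; origin under its centre
Things that resemble listed ones, but are neither listed nor needed, are in the scene too. There is more than one size of the lockplate; the job needs the largest.

How it is judged:
By the outcome, as a careful person would: the job done as asked, in the order asked, and still so for the second after the job is handed in, while the arm keeps its last pose, push and grip.
It also fails if it takes over 62 s, if anything falls off the work surface, if the arm or the gripper's body presses on something with over 40 N, if the wrist force passes 120 N, or if a joint passes its speed limit or range.

## Working session

There is one attempt and no reset: what is moved stays moved. The work goes in short steps, Python scripts to look and compute and a shell command to move; the robot and the scene stay as the last step left them, time stands still between calls to the robot, and variables do not carry over. Pictures are saved under pics/ and viewed, about 8 in all and at most 12, crops included, and the job is handed in when it is done.

```bash
mkdir -p pics; ls; cat > h.py <<'E'
import numpy as np, cv2
from rig import get_obs, imaging, robot
from scipy.spatial.transform import Rotation as R
def rot(p):
    r=np.array(p["rotation"],float)
    return r if r.shape==(3,3) else R.from_quat(r).as_matrix()
def ray(cam,px,p=None):
    p=p or imaging.camera_params(cam); K=np.array(p["camera_matrix"])
    d=np.array([(px[0]-K[0,2])/K[0,0],(px[1]-K[1,2])/K[1,1]]); u=d.copy()
    for _ in range(30): u=d/(1+p["k1"]*(u@u))
    return np.array(p["xyz"]), rot(p)@np.array([u[0],u[1],1])
def atz(cam,px,z,p=None):
    o,d=ray(cam,px,p); return o+d*(z-o[2])/d[2]
def proj(cam,P,p=None):
    p=p or imaging.camera_params(cam); K=np.array(p["camera_matrix"])
    c=rot(p).T@(np.array(P)-np.array(p["xyz"])); u=c[:2]/c[2]; u=u*(1+p["k1"]*(u@u))
    return K[:2,:2]@u+K[:2,2]
def save(cam,name,img=None):
    im=imaging.camera(cam) if img is None else img
    cv2.imwrite(f"pics/{name}.png",im[:,:,::-1]); return im
E
python3 - <<'E'
from h import *
ims=[]
for c in("top","scene"):
    p=imaging.camera_params(c);print(c,p)
    im=save(c,c+"0");ims.append(im)
    for t,z in(("selector",.07),("post_top",.11),("lockplate",.082),("fin_top",.127),("tray",.005),("knob_grip",.106),("reagent",0),("beaker",0),("tape",0),("vial",0)):
        for r in imaging.tip_of(c,t)[:4]:
            print(c,t,round(r["confidence"],2),np.round(r["pixel"],1),np.round(atz(c,r["pixel"],z)[:2],3))
o=get_obs();print(o)
E
```

```text
pics
top {'camera_matrix': array([[473.58650121,   0.        , 252.70178727],
       [  0.        , 473.58650121, 188.47043948],
       [  0.        ,   0.        ,   1.        ]]), 'k1': 0.00020621638741913443, 'xyz': array([ 0.44836126, -0.01567552,  1.61460091]), 'rotation': array([ 0.70680041, -0.70626238,  0.0324173 , -0.02399486])}
top selector 0.66 [292.4 200. ] [ 0.534 -0.164]
top post_top 0.89 [310.1 193.4] [ 0.553 -0.217]
top lockplate 0.65 [362.8 183.5] [ 0.588 -0.393]
top lockplate 0.56 [308.6 197.9] [ 0.54  -0.215]
top lockplate 0.51 [305.5 264.9] [ 0.325 -0.203]
top fin_top 0.79 [330.1 198. ] [ 0.538 -0.277]
top fin_top 0.5 [300.2 270.9] [ 0.31  -0.181]
top tray 0.63 [189.3 212. ] [0.497 0.18 ]
top knob_grip 0.76 [273.3 196.2] [ 0.544 -0.099]
top reagent 0.96 [207.1 137.3] [0.754 0.122]
top beaker 0.87 [291.2 132.7] [ 0.771 -0.168]
top tape 0.74 [109.8 241.6] [0.397 0.448]
top tape 0.29 [372.  229.5] [ 0.438 -0.441]
top vial 0.77 [373.9 229.7] [ 0.437 -0.448]
scene {'camera_matrix': array([[443.98112799,   0.        , 256.74328291],
       [  0.        , 443.98112799, 1
[... 964 characters left out ...]
82 [132.7 267.8] [ 0.435 -0.445]
{'time': 1.1, 'q': array([ 1.08848173e+00,  5.27500942e-01,  1.43274661e+00, -1.99639127e-05,
        1.18141219e+00, -1.78489527e-01]), 'joint_velocities': array([ 0.0014623 , -0.00060475,  0.00057784, -0.00101562,  0.00178255,
        0.00079773]), 'joint_torque': array([ 9.24071101e-04, -4.40019178e+01, -1.76991177e+01,  6.34551281e-02,
        5.03290957e-02,  1.11464416e-05]), 'position': array([0.18692876, 0.59633572, 0.22253295]), 'tool_rot': array([ 0.1069785 ,  0.69896528, -0.10702761,  0.69896225]), 'ft_force': array([ 0.42426331, -0.51430931, -0.36677389]), 'moment': array([ 0.03610075, -0.03792774, -0.00211359]), 'grip_width': 0.08703807832403412}
```

```bash
python3 - <<'E'
import cv2
im=cv2.imread("pics/top0.png");s=cv2.imread("pics/scene0.png")
cv2.imwrite("pics/c0.png",cv2.resize(im[110:300,150:400],(790,600),interpolation=cv2.INTER_CUBIC))
E
```

```text
(no output)
```

View pics/c0.png

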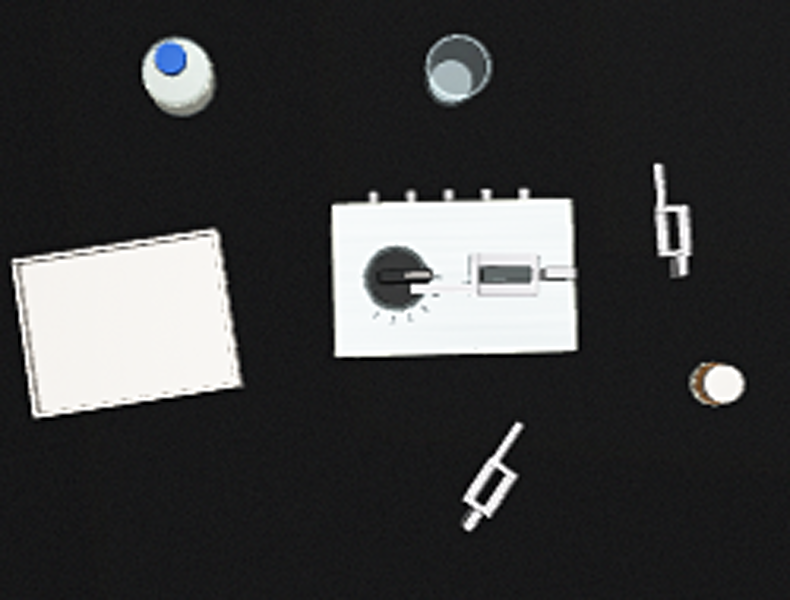

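View pics/scene0.png

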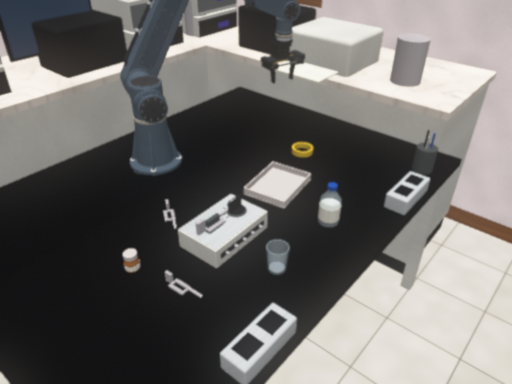

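The top crop shows the valve with the full-size plate on its post (crop 508,273, fin 557,272). The knob is at (397,278) with its nose towards the post, the tray is on the left, and the two loose plates are smaller look-alikes. Next I'll work out the approach.

```bash
cat >> h.py <<'E'
def tell(target,jawdeg=None):
    "shift (mm, tool axes) to world target; yaw (deg, about tool x) to bring jaw axis to jawdeg; current jaw angle"
    o=get_obs();M=R.from_quat(o["tool_rot"]).as_matrix()
    print("t",round(o["time"],2),"pos",np.round(o["position"],4),"q",np.round(o["q"],2),"F",np.round(o["ft_force"],1),"w",round(o["grip_width"]*1000,1))
    j=np.degrees(np.arctan2(M[1,1],M[0,1]));print("toolx",np.round(M[:,0],3),"jaw",round(j,1))
    s=M.T@(np.array(target)-o["position"])*1000;print("shift now",np.round(s,1))
    if jawdeg is not None:
        # desired frame: x down, y=jaw
        for a in (jawdeg,jawdeg+180):
            y=np.array([np.cos(np.radians(a)),np.sin(np.radians(a)),0]);x=np.array([0,0,-1.]);D=np.c_[x,y,np.cross(x,y)]
            rv=R.from_matrix(M.T@D).as_rotvec(degrees=True)
            print("jaw->",a,"rotvec",np.round(rv,1),"shift after",np.round(D.T@(np.array(target)-o["position"])*1000,1))
E
python3 - <<'E'
from h import *
imaging.camera("top")
for t in("selector","tray"):
    for r in imaging.cut_out("top",t)[:2]:
        c=cv2.findContours(r["pixels"].astype(np.uint8),0,1)[0];c=max(c,key=cv2.contourArea)
        b=cv2.boxPoints(cv2.minAreaRect(c)); z=.07 if t=="selector" else .03
        w=np.array([atz("top",q,z)[:2] for q in b]); print(t,round(r["confidence"],2),w.round(3).tolist(),w.mean(0).round(3))
        for k in(0,1):
            e=w[k+1]-w[k];print(np.linalg.norm(e).round(3),np.degrees(np.arctan2(e[1],e[0])).round(1))
tell([.55,-.24,.25],0)
E
```

```text
selector 0.95 [[0.629, -0.038], [0.63, -0.292], [0.463, -0.289], [0.462, -0.038]] [ 0.546 -0.164]
0.253 -89.9
0.167 179.3
tray 0.96 [[0.564, 0.307], [0.604, 0.082], [0.43, 0.051], [0.391, 0.275]] [0.497 0.179]
0.229 -80.1
0.177 -169.9
t 1.25 pos [0.1869 0.5964 0.2225] q [ 1.09  0.53  1.43  0.    1.18 -0.18] F [ 0.6 -0.6  0.7] w 87.2
toolx [-0. -0. -1.] jaw 72.6
shift now [ -27.4 -689.5  596.6]
jaw-> 0 rotvec [72.6  0.   0. ] shift after [-27.5 363.1 836.4]
jaw-> 180 rotvec [-107.4   -0.     0. ] shift after [ -27.5 -363.1 -836.4]
```

```bash
python3 -m inch '[[87,[-4,0,0],[10.4,0,0]],[87,[-4,0,0],[10.4,0,0]],[87,[-4,0,0],[10.4,0,0]],[87,[-4,0,0],[10.4,0,0]],[87,[-4,0,0],[10.4,0,0]],[87,[-4,0,0],[10.4,0,0]],[87,[-4,0,0],[10.2,0,0]],[87,[0,24,55],[0,0,0]],[87,[0,24,55],[0,0,0]],[87,[0,24,55],[0,0,0]],[87,[0,24,55],[0,0,0]],[87,[0,24,55],[0,0,0]]]' && python3 -m inch '[[87,[0,24,55],[0,0,0]],[87,[0,24,55],[0,0,0]],[87,[0,24,55],[0,0,0]],[87,[0,24,55],[0,0,0]],[87,[0,24,55],[0,0,0]],[87,[0,24,55],[0,0,0]],[87,[0,24,55],[0,0,0]],[87,[0,24,55],[0,0,0]]]' && python3 -c "
from h import *
tell([.55,-.24,.25],0)"
```

```text
time: 2.75
position: [0.2986, 0.314, 0.2513]
tool_rot: [0.511, 0.491, -0.506, 0.492]
ft_force: [0.4, -0.2, -0.1]
grip_width: 0.0868
time: 3.75
position: [0.4815, -0.1478, 0.2542]
tool_rot: [0.515, 0.488, -0.503, 0.494]
ft_force: [1.2, 0.5, 0.2]
grip_width: 0.0868
t 3.75 pos [ 0.4815 -0.1478  0.2542] q [-0.53  0.32  1.7   0.01  1.11 -0.5 ] F [1.2 0.5 0.2] w 86.8
toolx [ 0.018  0.005 -1.   ] jaw -2.0
shift now [ 5.  71.7 89.7]
jaw-> 0 rotvec [-2.  -0.3 -1. ] shift after [ 4.2 68.5 92.2]
jaw-> 180 rotvec [178.   -1.6   0.5] shift after [  4.2 -68.5 -92.2]
```

```bash
python3 -m inch '[[87,[2,35,46],[-2,0,-1]],[87,[2,35,46],[0,0,0]],[87,[0,0,0],[0,0,0]],[87,[0,0,0],[0,0,0]]]' && python3 - <<'E'
from h import *
p=imaging.camera_params("wrist");im=save("wrist","w1");print(p["xyz"],p["k1"])
for t,z in(("fin_top",.127),("post_top",.11),("knob_grip",.106),("lockplate",.082)):
    for r in imaging.tip_of("wrist",t)[:3]: print(t,round(r["confidence"],2),np.round(r["pixel"],1),atz("wrist",r["pixel"],z,p)[:2].round(4))
tell([.55,-.265,.2],0)
E
```

```text
time: 4.25
position: [0.5521, -0.2493, 0.2497]
tool_rot: [0.503, 0.499, -0.5, 0.498]
ft_force: [0.1, 0.7, 0.8]
grip_width: 0.0871
[ 0.55213692 -0.1820989   0.41223647] -0.010952461195695732
fin_top 0.8 [262.4 294.3] [ 0.5558 -0.3538]
fin_top 0.79 [250.3 203.1] [ 0.5454 -0.2645]
fin_top 0.68 [ 12.1 111.8] [ 0.3499 -0.1852]
post_top 0.98 [250.  143.8] [ 0.5453 -0.2147]
lockplate 0.77 [ 65.5 128.7] [ 0.3671 -0.202 ]
lockplate 0.7 [244.9 138.2] [ 0.5398 -0.2122]
lockplate 0.62 [290.  279.9] [ 0.5861 -0.3638]
t 4.5 pos [ 0.5524 -0.2485  0.2506] q [-0.61  0.47  1.45  0.    1.22 -0.61] F [0.  0.6 0.4] w 87.1
toolx [ 0.003  0.003 -1.   ] jaw -0.3
shift now [50.6 -2.4 16.6]
jaw-> 0 rotvec [-0.3 -0.2 -0.1] shift after [50.6 -2.4 16.5]
jaw-> 180 rotvec [179.7  -0.2   0.3] shift after [ 50.6   2.4 -16.5]
```

View pics/w1.png

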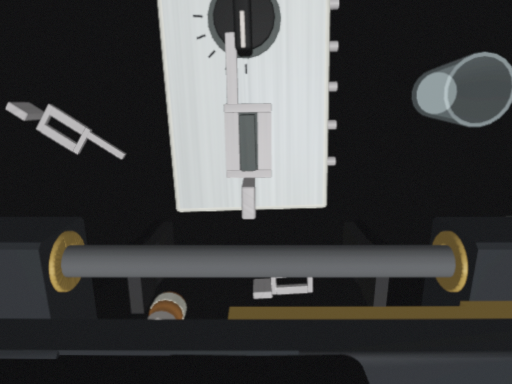

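```bash
python3 -m inch '[[87,[40,-7,16],[0,0,0]],[70,[40,0,0],[0,0,0]],[50,[30,0,0],[0,0,0]],[40,[0,0,0],[0,0,0]]]' 12 && python3 - <<'E'
from h import *
tell([.5455,-.2645,.100],0)
p=imaging.camera_params("wrist");im=imaging.camera("wrist")
for t,z in(("fin_top",.127),("post_top",.11)):
    for r in imaging.tip_of("wrist",t)[:2]: print(t,round(r["confidence"],2),np.round(r["pixel"],1),atz("wrist",r["pixel"],z,p)[:2].round(4))
E
```

```text
time: 5.0
position: [0.5463, -0.262, 0.1415]
tool_rot: [0.502, 0.498, -0.498, 0.502]
ft_force: [-1.0, -0.1, -0.2]
grip_width: 0.0645
t 5.0 pos [ 0.5463 -0.262   0.1415] q [-0.63  0.6   1.56  0.01  0.98 -0.64] F [-1.  -0.1 -0.2] w 64.5
toolx [ 0.007  0.    -1.   ] jaw -0.0
shift now [41.5 -1.1  2.5]
jaw-> 0 rotvec [-0.  -0.  -0.4] shift after [41.5 -0.8  2.5]
jaw-> 180 rotvec [180.   -0.7   0. ] shift after [41.5  0.8 -2.5]
fin_top 0.61 [254.1 234.3] [ 0.5441 -0.2642]
post_top 0.93 [250.4 140.7] [ 0.5421 -0.2142]
```

```bash
python3 -m inch '[[40,[21,-1,2],[0,0,-0.4]],[36,[19,0,0],[0,0,0]],[30,[0,0,0],[0,0,0]],[20,[0,0,0],[0,0,0]],[5,[0,0,0],[0,0,0]],[5,[0,0,0],[0,0,0]],[5,[0,0,0],[0,0,0]],[5,[0,0,0],[0,0,0]]]' 35 && python3 -c "
from h import *
tell([.5455,-.2645,.100],0)"
```

```text
time: 6.15
position: [0.5465, -0.2681, 0.107]
tool_rot: [0.497, 0.498, -0.5, 0.504]
ft_force: [-0.9, 0.1, -0.7]
grip_width: 0.012
t 6.15 pos [ 0.5465 -0.2681  0.107 ] q [-0.64  0.65  1.58 -0.01  0.9  -0.64] F [-0.9  0.1 -0.7] w 12.0
toolx [ 0.004 -0.01  -1.   ] jaw 0.2
shift now [ 7.  -1.  -3.7]
jaw-> 0 rotvec [ 0.2  0.6 -0.2] shift after [ 7.  -1.  -3.6]
jaw-> 180 rotvec [-179.8    0.3    0.9] shift after [7.  1.  3.6]
```

Gripped, but high on the fin. I'll reopen and go 8 mm deeper for a firmer hold.

```bash
python3 -m inch '[[30,[0,0,0],[0,0,0]],[30,[7,-1,-3],[0,0.5,0]],[30,[4,0,0],[0,0,0]],[20,[0,0,0],[0,0,0]],[5,[0,0,0],[0,0,0]],[5,[0,0,0],[0,0,0]],[5,[0,0,0],[0,0,0]]]' 45 && python3 -c "
from h import *
tell([.5455,-.2645,.098],0)"
```

```text
time: 7.02
position: [0.5462, -0.2655, 0.096]
tool_rot: [0.5, 0.499, -0.498, 0.503]
ft_force: [-1.2, -0.5, -0.6]
grip_width: 0.0112
t 7.03 pos [ 0.5462 -0.2655  0.096 ] q [-0.64  0.67  1.59  0.    0.88 -0.64] F [-1.2 -0.5 -0.6] w 11.2
toolx [ 0.005 -0.002 -1.   ] jaw 0.3
shift now [-2.  -0.7 -1. ]
jaw-> 0 rotvec [ 0.3  0.1 -0.3] shift after [-2.  -0.7 -1. ]
jaw-> 180 rotvec [-179.7    0.5    0.2] shift after [-2.   0.7  1. ]
```

```bash
python3 -m inch '[[5,[-10,0,0],[0,0,0]],[5,[-10,0,0],[0,0,0]],[5,[-10,0,0],[0,0,0]]]' && python3 -m inch '[[5,[-12,0,0],[0,0,0]],[5,[-15,0,0],[0,0,0]],[5,[-25,0,0],[0,0,0]],[5,[-25,0,0],[0,0,0]],[5,[-15,0,0],[0,0,0]],[5,[0,0,0],[0,0,0]],[5,[0,0,0],[0,0,0]]]' && python3 - <<'E'
from h import *
tell([.5455,-.2645,.2],0)
save("wrist","w2")
E
```

```text
time: 7.4
position: [0.5457, -0.2647, 0.1268]
tool_rot: [0.5, 0.5, -0.498, 0.502]
ft_force: [-2.0, -0.1, -1.7]
grip_width: 0.0117
time: 8.28
position: [0.5475, -0.2652, 0.2274]
tool_rot: [0.502, 0.497, -0.497, 0.505]
ft_force: [-0.0, -0.1, -1.5]
grip_width: 0.0118
t 8.28 pos [ 0.5475 -0.2652  0.2274] q [-0.64  0.49  1.48  0.    1.15 -0.64] F [-0.  -0.1 -1.5] w 11.8
toolx [ 0.012 -0.004 -1.   ] jaw 0.2
shift now [27.4 -2.4 -0.8]
jaw-> 0 rotvec [ 0.2  0.2 -0.7] shift after [27.4 -2.  -0.7]
jaw-> 180 rotvec [-179.8    1.1    0.3] shift after [27.4  2.   0.7]
```

View pics/w2.png

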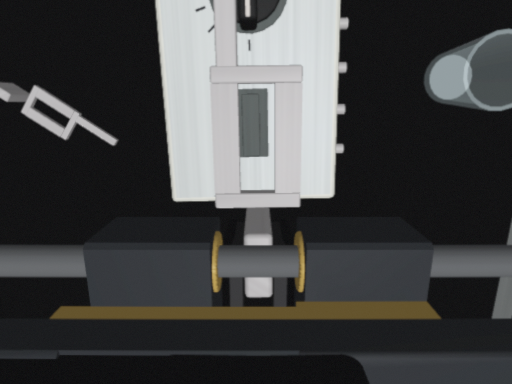

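```bash
python3 -m inch '[[5,[0,0,-30],[0,0,0]],[5,[0,-5,-50],[0,0,-0.6]],[5,[0,-5,-50],[0,0,0]],[5,[0,-5,-50],[0,0,0]],[5,[0,-5,-50],[0,0,0]],[5,[0,-5,-50],[0,0,0]],[5,[0,-5,-50],[0,0,0]],[5,[0,-5,-30],[-5,0,0]],[5,[0,0,0],[-5,0,0]],[5,[0,0,0],[0,0,0]]]' && python3 - <<'E'
from h import *
tell([.508,.115,.06],9.9)
p=imaging.camera_params("wrist");print(rot(p)[:,2].round(3))
save("wrist","w3");imaging.camera("scene")
for r in imaging.tip_of("wrist","lockplate")[:2]+imaging.tip_of("wrist","fin_top")[:2]:print(r)
for t,z in (("lockplate",.213),("fin_top",.258)):
  for r in imaging.tip_of("scene",t)[:4]:print(t,r,atz("scene",r["pixel"],z).round(3))
E
```

```text
time: 9.57
position: [0.5066, 0.1059, 0.2162]
tool_rot: [0.45, 0.547, -0.457, 0.538]
ft_force: [1.0, -0.1, -1.1]
grip_width: 0.0116
t 9.57 pos [0.5066 0.1059 0.2162] q [-0.01  0.4   1.7   0.    1.06 -0.19] F [ 1.  -0.1 -1.1] w 11.6
toolx [-0.016  0.001 -1.   ] jaw 10.2
shift now [156.1   5.3  -8.1]
jaw-> 9.9 rotvec [ 0.3 -0.2  0.9] shift after [156.2   2.9  -8.7]
jaw-> 189.9 rotvec [-179.7   -1.4   -0.3] shift after [156.2  -2.9   8.7]
[ 0.029 -0.242 -0.97 ]
{'pixel': [259.0, 266.3], 'confidence': 0.91}
lockplate {'pixel': [275.5, 140.9], 'confidence': 0.56} [0.508 0.142 0.213]
lockplate {'pixel': [178.1, 287.9], 'confidence': 0.54} [ 0.762 -0.534  0.213]
lockplate {'pixel': [170.8, 215.7], 'confidence': 0.51} [ 0.554 -0.373  0.213]
fin_top {'pixel': [171.0, 270.4], 'confidence': 0.7} [ 0.748 -0.536  0.258]
fin_top {'pixel': [273.2, 135.8], 'confidence': 0.66} [0.53  0.098 0.258]
fin_top {'pixel': [165.4, 200.7], 'confidence': 0.43} [ 0.542 -0.375  0.258]
```

View pics/w3.png

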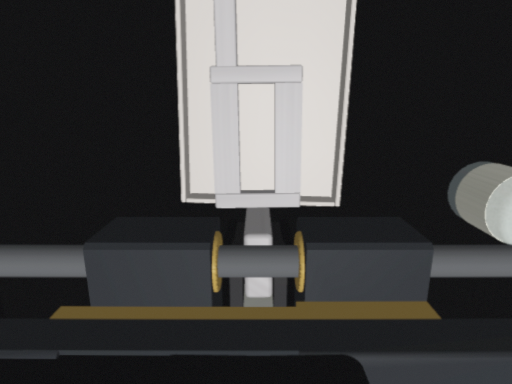

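The plate hangs straight over the tray and lines up with its walls. Now to lower it.

```bash
python3 -m inch '[[5,[30,3,-9],[0,0,0.9]],[5,[40,0,0],[0,0,0]],[5,[40,0,0],[0,0,0]],[5,[30,0,0],[0,0,0]],[5,[10,0,0],[0,0,0]],[5,[0,0,0],[0,0,0]]]' && python3 -c "
from h import *
tell([.508,.115,.019],9.9)"
```

```text
time: 10.62
position: [0.5143, 0.1124, 0.0653]
tool_rot: [0.46, 0.538, -0.452, 0.543]
ft_force: [-0.3, -0.6, -1.5]
grip_width: 0.0118
t 10.62 pos [0.5143 0.1124 0.0653] q [ 0.    0.64  1.82  0.01  0.68 -0.17] F [-0.3 -0.6 -1.5] w 11.8
toolx [ 0.011  0.004 -1.   ] jaw 9.7
shift now [46.2 -6.3 -3.5]
jaw-> 9.9 rotvec [-0.2 -0.1 -0.7] shift after [46.3 -5.8 -3.6]
jaw-> 189.9 rotvec [179.8  -1.1   0.2] shift after [46.3  5.8  3.6]
```

```bash
python3 -m inch '[[5,[15,-4,-2],[0,0,-0.7]],[5,[14,0,0],[0,0,0]],[5,[8,0,0],[0,0,0]],[5,[4,0,0],[0,0,0]],[5,[3,0,0],[0,0,0]],[5,[0,0,0],[0,0,0]]]' && python3 -c "
from h import *
tell([.508,.115,.019],9.9)"
```

```text
time: 11.38
position: [0.5125, 0.114, 0.0209]
tool_rot: [0.458, 0.54, -0.454, 0.541]
ft_force: [0.1, 0.1, -1.6]
grip_width: 0.012
t 11.38 pos [0.5125 0.114  0.0209] q [ 0.    0.72  1.83  0.    0.59 -0.17] F [ 0.1  0.1 -1.6] w 12.0
toolx [ 0.005  0.002 -1.   ] jaw 9.7
shift now [ 1.9 -4.3 -1.8]
jaw-> 9.9 rotvec [-0.2 -0.1 -0.3] shift after [ 1.9 -4.3 -1.8]
jaw-> 189.9 rotvec [ 1.798e+02 -4.000e-01  1.000e-01] shift after [1.9 4.3 1.8]
```

```bash
python3 -m inch '[[5,[2,0,0],[0,0,0]],[5,[1,0,0],[0,0,0]],[5,[0,0,0],[0,0,0]]]' && python3 -m inch '[[22,[0,0,0],[0,0,0]],[30,[0,0,0],[0,0,0]],[40,[0,0,0],[0,0,0]],[40,[-15,0,0],[0,0,0]],[40,[-40,0,0],[0,0,0]],[60,[-45,0,0],[0,0,0]],[60,[-50,0,0],[0,0,0]],[60,[-50,0,0],[0,0,0]],[60,[0,0,0],[0,0,0]]]' && python3 - <<'E'
from h import *
tell([.546,-.104,.2],0)
save("wrist","w4")
E
```

```text
time: 11.75
position: [0.5131, 0.114, 0.0193]
tool_rot: [0.458, 0.539, -0.454, 0.542]
ft_force: [0.5, -0.4, -2.3]
grip_width: 0.0119
time: 12.88
position: [0.5124, 0.1136, 0.2301]
tool_rot: [0.459, 0.538, -0.453, 0.543]
ft_force: [0.0, -0.2, -0.1]
grip_width: 0.0593
t 12.88 pos [0.5124 0.1136 0.2301] q [ 0.    0.38  1.68  0.    1.07 -0.17] F [ 0.  -0.2 -0.1] w 59.3
toolx [ 0.011  0.002 -1.   ] jaw 9.7
shift now [ 30.1  -3.7 220.2]
jaw-> 0 rotvec [ 9.7 -0.1 -0.6] shift after [ 30.1  33.6 217.6]
jaw-> 180 rotvec [-1.703e+02  9.000e-01 -1.000e-01] shift after [  30.1  -33.6 -217.6]
```

View pics/w4.png

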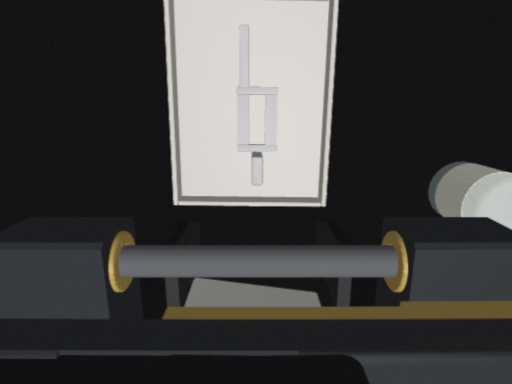

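The plate lies flat inside the tray, from (244,26) to (258,185), and has been released. Next is the knob.

```bash
python3 -m inch '[[60,[0,0,40],[4.8,0,0]],[60,[0,0,45],[4.9,0,-0.6]],[60,[0,8,50],[0,0,0]],[60,[0,10,50],[0,0,0]],[60,[0,10,50],[0,0,0]],[60,[0,5,40],[0,0,0]],[60,[0,0,0],[0,0,0]],[60,[0,0,0],[0,0,0]]]' && python3 - <<'E'
from h import *
tell([.546,-.104,.2],0)
p=imaging.camera_params("wrist");save("wrist","w5")
for t,z in(("knob_grip",.106),("post_top",.11)):
    for r in imaging.tip_of("wrist",t)[:2]: print(t,round(r["confidence"],2),np.round(r["pixel"],1),atz("wrist",r["pixel"],z,p)[:2].round(4))
E
```

```text
time: 13.92
position: [0.5455, -0.1653, 0.2167]
tool_rot: [0.497, 0.508, -0.505, 0.49]
ft_force: [0.0, -0.8, 0.4]
grip_width: 0.0599
t 13.93 pos [ 0.5455 -0.1653  0.2167] q [-0.49  0.47  1.56 -0.    1.14 -0.48] F [ 0.  -0.8  0.4] w 59.9
toolx [-0.026  0.011 -1.   ] jaw -0.2
shift now [ 17.3   0.7 -61.1]
jaw-> 0 rotvec [-0.2 -0.6  1.5] shift after [ 16.7   0.5 -61.3]
jaw-> 180 rotvec [179.7   2.4   1. ] shift after [16.7 -0.5 61.3]
knob_grip 0.85 [255.4 116.3] [ 0.5407 -0.1053]
post_top 0.83 [258.8 248.4] [ 0.5432 -0.2155]
```

View pics/w5.png

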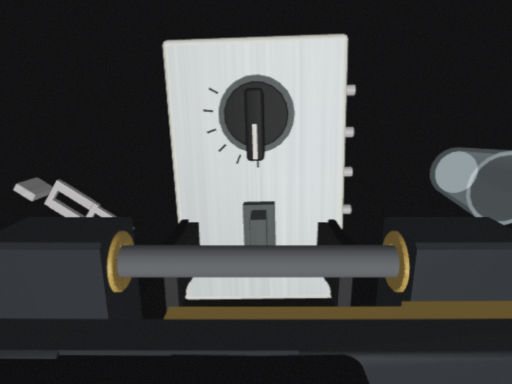

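The knob is parked: its nose at (255,155) points to the post, and the ticks run clockwise on the left. I'll move over its axis and go down.

```bash
python3 -m inch '[[60,[0,-4,-35],[0,-0.6,1.5]],[60,[10,0,-26],[0,0,0]],[60,[30,0,0],[0,0,0]],[60,[30,0,0],[0,0,0]],[60,[0,0,0],[0,0,0]]]' && python3 -c "
from h import *
tell([.5415,-.105,.087],0)
p=imaging.camera_params('wrist');imaging.camera('wrist')
for r in imaging.tip_of('wrist','knob_grip')[:2]: print(round(r['confidence'],2),np.round(r['pixel'],1),atz('wrist',r['pixel'],.106,p)[:2].round(4))
"
```

```text
time: 14.7
position: [0.5425, -0.0959, 0.1483]
tool_rot: [0.499, 0.5, -0.497, 0.503]
ft_force: [0.2, 0.7, 0.3]
grip_width: 0.06
t 14.7 pos [ 0.5425 -0.0959  0.1483] q [-0.38  0.53  1.7   0.    0.91 -0.38] F [0.2 0.7 0.3] w 60.0
toolx [ 0.005 -0.001 -1.   ] jaw 0.4
shift now [61.3 -1.4  9. ]
jaw-> 0 rotvec [ 0.4  0.1 -0.3] shift after [61.3 -1.   9.1]
jaw-> 180 rotvec [-1.796e+02  5.000e-01  1.000e-01] shift after [61.3  1.  -9.1]
0.6 [253.5 226.3] [ 0.5398 -0.1037]
```

```bash
python3 -m inch '[[60,[20,-2,8],[0,0,0]],[50,[20,0,0],[0,0,0]],[50,[14,0,0],[0,0,0]],[50,[4,0,0],[0,0,0]],[50,[0,0,0],[0,0,0]]]' 30 && python3 -c "
from h import *
tell([.5408,-.1045,.087],0)
"
```

```text
time: 15.42
position: [0.5489, -0.1071, 0.0978]
tool_rot: [0.502, 0.493, -0.494, 0.51]
ft_force: [-0.5, 0.4, -0.5]
grip_width: 0.0504
t 15.43 pos [ 0.5489 -0.1071  0.0978] q [-0.39  0.61  1.73  0.    0.78 -0.4 ] F [-0.5  0.4 -0.5] w 50.4
toolx [ 0.024 -0.009 -1.   ] jaw 0.4
shift now [10.6 -8.4 -2.8]
jaw-> 0 rotvec [ 0.4  0.5 -1.4] shift after [10.8 -8.1 -2.6]
jaw-> 180 rotvec [-179.6    2.2    0.8] shift after [10.8  8.1  2.6]
```

```bash
python3 -m inch '[[50,[5,-8,-2],[0,0.5,-1.4]],[50,[5,0,0],[0,0,0]],[50,[0,0,0],[0,0,0]]]' && python3 -c "
from h import *
tell([.5408,-.1045,.087],0)
"
```

```text
time: 15.8
position: [0.5412, -0.1052, 0.0882]
tool_rot: [0.498, 0.502, -0.498, 0.502]
ft_force: [0.1, 0.0, -0.2]
grip_width: 0.0502
t 15.8 pos [ 0.5412 -0.1052  0.0882] q [-0.39  0.62  1.73 -0.    0.79 -0.4 ] F [ 0.1  0.  -0.2] w 50.2
toolx [ 0.    -0.001 -1.   ] jaw 0.4
shift now [ 1.2 -0.4 -0.7]
jaw-> 0 rotvec [ 0.4  0.  -0. ] shift after [ 1.2 -0.4 -0.7]
jaw-> 180 rotvec [-1.796e+02  0.000e+00  1.000e-01] shift after [1.2 0.4 0.7]
```

```bash
python3 -m inch '[[35,[0,0,0],[0.3,0,0]],[20,[0,0,0],[0,0,0]],[8,[0,0,0],[0,0,0]],[8,[0,0,0],[0,0,0]],[8,[0,0,0],[0,0,0]],[8,[0,0,0],[0,0,0]]]' 35 && python3 -c "
from h import *
tell([.5408,-.1045,.087],0)
"
```

```text
time: 16.55
position: [0.5403, -0.1053, 0.0884]
tool_rot: [0.499, 0.501, -0.5, 0.5]
ft_force: [-0.6, 0.4, 0.2]
grip_width: 0.0137
t 16.55 pos [ 0.5403 -0.1053  0.0884] q [-0.39  0.62  1.73 -0.    0.79 -0.4 ] F [-0.6  0.4  0.2] w 13.7
toolx [-0.002 -0.001 -1.   ] jaw 0.2
shift now [ 1.4  0.5 -0.8]
jaw-> 0 rotvec [0.2 0.1 0.1] shift after [ 1.4  0.5 -0.8]
jaw-> 180 rotvec [-1.798e+02 -2.000e-01  1.000e-01] shift after [ 1.4 -0.5  0.8]
```

Gripped at 13.7 mm with little force. Turning to the first click.

```bash
python3 -m inch '[[8,[0,0,0],[6,0,0]],[8,[0,0,0],[6,0,0]]]' && python3 -c "
from h import *
print(get_obs()['moment'])" && python3 -m inch '[[8,[0,0,0],[6,0,0]],[8,[0,0,0],[6,0,0]],[8,[0,0,0],[0,0,0]]]' && python3 -c "
from h import *
print(get_obs()['moment'])
tell([.5408,-.1045,.087],-24)
"
```

```text
time: 16.8
position: [0.5403, -0.1053, 0.0884]
tool_rot: [-0.55, -0.444, 0.551, -0.444]
ft_force: [-0.8, -0.0, 0.7]
grip_width: 0.0136
[-0.12013832  0.30555527  0.04946168]
time: 17.18
position: [0.5403, -0.1053, 0.0884]
tool_rot: [-0.594, -0.382, 0.595, -0.382]
ft_force: [-1.0, -0.7, 0.6]
grip_width: 0.0136
[-0.0149856   0.311926    0.20274086]
t 17.18 pos [ 0.5403 -0.1053  0.0884] q [-0.39  0.62  1.73 -0.    0.79  0.03] F [-1.  -0.7  0.6] w 13.6
toolx [-0.002 -0.001 -1.   ] jaw -24.5
shift now [ 1.4  0.2 -0.9]
jaw-> -24 rotvec [-0.5  0.1  0.1] shift after [ 1.4  0.2 -0.9]
jaw-> 156 rotvec [ 1.795e+02  1.000e-01 -2.000e-01] shift after [ 1.4 -0.2  0.9]
```

```bash
python3 - <<'E'
from h import *
save("wrist","w6")
for i in range(4): print(get_obs()['moment'].round(3)); imaging.camera("top")
E
```

```text
[-0.004  0.312  0.199]
[-0.072  0.263  0.237]
[-0.107  0.279  0.213]
[-0.04   0.281  0.201]
```

View pics/w6.png

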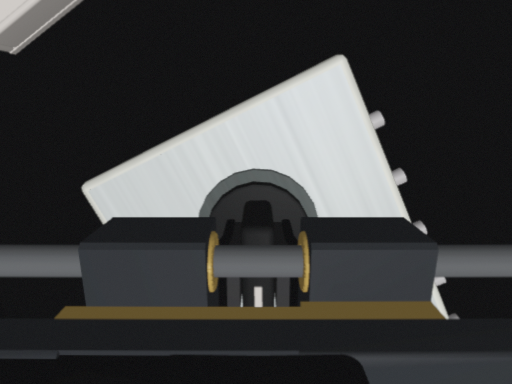

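The bar is in line with the gripper, with its tail at (258,205) and nose at (258,295), so the knob turned along. I'll go on row by row, watching the moment.

```bash
m(){ python3 -c "
from h import *
o=get_obs();M=R.from_quat(o['tool_rot']).as_matrix();print('JAW',np.degrees(np.arctan2(M[1,1],M[0,1])).round(1),o['moment'].round(2))";}
python3 -m inch '[[8,[0,0,0],[6,0,0]]]' >/dev/null; m
python3 -m inch '[[8,[0,0,0],[6,0,0]]]' >/dev/null; m
python3 -m inch '[[8,[0,0,0],[6,0,0]]]' >/dev/null; m
python3 -m inch '[[8,[0,0,0],[6,0,0]]]' ; m
python3 -m inch '[[8,[0,0,0],[0,0,0]]]' ; m
```

```text
JAW -30.7 [-0.08  0.28  0.13]
JAW -36.9 [-0.13  0.32  0.07]
JAW -43.1 [-0.21  0.3   0.02]
time: 17.92
position: [0.5402, -0.1053, 0.0884]
tool_rot: [-0.662, -0.246, 0.664, -0.246]
ft_force: [-1.6, -1.3, -0.0]
grip_width: 0.0136
JAW -49.2 [0.04 0.24 0.38]
time: 18.05
position: [0.5402, -0.1052, 0.0884]
tool_rot: [-0.662, -0.246, 0.663, -0.247]
ft_force: [-1.1, -0.4, 0.9]
grip_width: 0.0135
JAW -49.2 [-0.05  0.34  0.02]
```

```bash
m(){ python3 -c "
from h import *
o=get_obs();M=R.from_quat(o['tool_rot']).as_matrix();print('JAW',np.degrees(np.arctan2(M[1,1],M[0,1])).round(1),o['moment'].round(2))";}
python3 -m inch '[[8,[0,0,0],[5.6,0,0]]]' >/dev/null; m
python3 -m inch '[[8,[0,0,0],[5.6,0,0]]]' >/dev/null; m
python3 -m inch '[[8,[0,0,0],[5.6,0,0]]]' >/dev/null; m
python3 -m inch '[[8,[0,0,0],[5.3,0,0]]]' ; m
python3 -m inch '[[8,[0,0,0],[0,0,0]],[8,[0,0,0],[0,0,0]]]' ; m
python3 - <<'E'
from h import *
p=imaging.camera_params("wrist");im=save("wrist","w7")
t=save("top","t7")
for r in imaging.tip_of("top","knob_grip")[:1]: print(r,atz("top",r["pixel"],.106))
cv2.imwrite("pics/c7.png",np.hstack([cv2.resize(im,(448,336))[:,:,::-1],cv2.resize(t[140:240,150:255],(352,336),interpolation=cv2.INTER_CUBIC)[:,:,::-1]]))
E
```

```text
JAW -54.8 [-0.06  0.31  0.11]
JAW -60.5 [-0.1   0.36  0.1 ]
JAW -66.2 [-0.15  0.38  0.  ]
time: 18.55
position: [0.5402, -0.1052, 0.0884]
tool_rot: [-0.697, -0.113, 0.699, -0.113]
ft_force: [-1.3, 0.1, 0.8]
grip_width: 0.0138
JAW -71.6 [-0.1   0.34  0.1 ]
time: 18.8
position: [0.5402, -0.1052, 0.0884]
tool_rot: [-0.697, -0.115, 0.698, -0.115]
ft_force: [-1.5, -0.6, 1.2]
grip_width: 0.0135
JAW -71.3 [-0.09  0.36  0.05]
{'pixel': [208.6, 205.9], 'confidence': 0.5} [0.51318851 0.10672541 0.106     ]
```

View pics/c7.png

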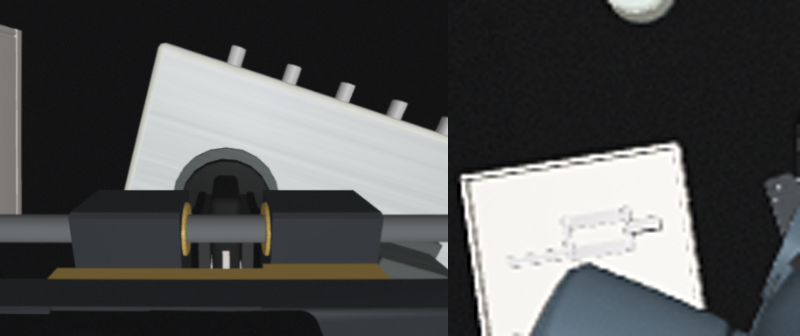

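```bash
python3 -c "
from h import *
tell([.5408,-.1045,.087],-72)
print(robot.hand_in())"
```

```text
t 18.95 pos [ 0.5402 -0.1052  0.0884] q [-0.39  0.62  1.73 -0.    0.79  0.85] F [-0.7 -1.1  0.8] w 13.7
toolx [-0.002 -0.    -1.   ] jaw -71.4
shift now [ 1.4 -0.5 -0.8]
jaw-> -72 rotvec [0.6 0.1 0. ] shift after [ 1.4 -0.5 -0.8]
jaw-> 108 rotvec [-1.794e+02 -0.000e+00  1.000e-01] shift after [1.4 0.5 0.8]
the job is handed in; nothing more can be done
None
```

I lifted the full-size lock-out plate off its post, laid it flat in the tray and let go of it. Then I gripped the parked knob and turned it clockwise to the third click, and handed the job in at 19 s with the knob still gripped.

**Last checks:**
- **Plate:** the final top picture shows it lying in the tray.
- **Knob angle:** the gripper turned 71.6° from where it took hold of the parked knob (72° wanted). The last picture shows the bar in line with the fingers, and the opening was 13.7 mm on the 14 mm bar.
- **Forces:** the readings I took stayed at a few newtons.
- **Clicks:** the wrist moment was too noisy to feel each click (0.2 N m read at the first stop, one 0.38 reading at the second). The count of three therefore rests on the angle turned and the pictures.
- **Detector miss:** in the final top picture the network's best knob match was in the tray, because the arm hid the knob. I ignored it.

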